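# Roll the sample tube into the reader's V cradle and start the reading

### The arm

A 6-joint arm with a two-finger parallel gripper is mounted at the origin on the work surface. World frame = base frame: x ahead of the robot, y to its left, z up, the work surface at z = 0. Lengths are in m, angles in rad, forces in N, time in s.
With the tool pointing down it reaches from about 0.275 to 0.725 m from the base axis. Payload 5.6 kg.
Tool frame: the origin (TCP) lies at the very end of the fingers, on their centre line; the grasp point (between the pads) lies 19 mm behind it; z points along the fingers, y is the line along which they close (so a half turn about z gives the same grasp; the last joint's range is limited). The gripper opens to 85 mm and grips with 20 to 120 N. Pads are 22 mm wide; open, the fingers measure 114 mm over their backs; the gripper's body (76 mm by 85 mm) begins 54 mm behind the grasp point. The pads swing forward as they close: fully open they stand 13 mm farther back than shut.
Start: joints at [1.532, 0.255, 0.108, 0, -1.424, -0.285], TCP at [0.175, 0.521, 0.231] pointing down, gripper open.
Joint ranges: [-2.95, 2.95], [-1.21, 1.97], [-1.09, 1.5], [-2.87, 1.71], [-2.94, -0.07], [-3.05, 3.05]. Speed limits (rad/s): [2.57, 2.57, 3.14, 3.14, 3.14, 3.14].

### API

Orientations are given as [roll, pitch, yaw] about the fixed x, y, z axes, in that order (R = Rz(yaw) Ry(pitch) Rx(roll)).
In Python, from bench import robot, capture gives the robot as it stands. The module is installed in compiled form; this text tells all that it offers.
- The arm moves only by the tool send_rows, never from a script. Its argument "steps" is a list of rows, each a list of 3 entries, a list of its own where there are three numbers: the shift along the world's x, y, z in mm, then the turn, a rotation vector about the world's x, y, z in degrees, then the opening, from 0 (shut) to 1 (fully open). In form: [[[tx, ty, tz], [wx, wy, wz], fingers], ...]. A call has 1 to 5 rows; each row is the pose to reach, as a shift and turn from the pose commanded when the call began; what a row does not reach only later rows make up. A row lasts 1/8 s, in which the tool goes at most 62.5 mm and 10.7 degrees, less where a joint would pass 70% of its speed; a pose out of reach is approached as far as the arm can. A call with a gripper value outside its range is refused whole. The fingers move at their own pace and stop on an object; the grip force is fixed at half the most. Time passes only in rows, so rows that repeat a pose let the fingers close. It gives the time, the measured TCP pose, the force, the opening and the grip force at its end, in the units of the state.
- robot.get_state(): the state, without advancing time (a new reading comes with each control period).
- capture(name): name is "scene" or "top" or "wrist"; returns a dict with "color" (384x512x3 uint8, red, green, blue), "range_z" (384x512 float32, m along the optical axis (not along the pixel's ray), 0 where there is no reading), "fx", "fy", "cx", "cy" (pixels), "R" (3x3) and "t" (3): a world point X has camera coordinates R X + t; the wrist camera has in their place "tool_from_camera" (4x4, takes a point from camera to tool coordinates, whose origin is the TCP and whose axes are the flange's). Camera axes: x right, y down, z forward; pixel columns grow to the right and rows downward; lengths in m; the calibration is good to about 2 mm. The wrist camera is an equidistant fisheye: a pixel r from the principal point sees the ray r / f radians off the axis. A picture is of the moment at which its call begins: read the wrist's pose just before it.
- robot.hand_in(): hands the job in; it is judged then, once.
The state is a dict: "time": time; "joints": joint angles; "qvel": joint speeds; "joint_efforts": joint torques, N m; "tcp_pos": TCP position; "tcp_rot": TCP orientation; "force": force on the tool from outside, world axes, zero at the start; "moment": the same for the moment, N m; "grip_width": finger opening in m; "finger_force": force on a finger pad.
Only numpy, scipy, OpenCV 4.12 (cv2) and the standard library are available. Lean on these libraries where they do the work, as an engineer would, in place of code of your own. Each camera call takes 0.05 s, during which the arm holds its last target. There are 200 camera calls.

### The job

With your fingertips only, roll the red-capped sample tube along the bench, up the little ramp and down into the V cradle of the white reader, then push it along the V until its red cap is fully home against the reader's head. Once it is home, press the green button on the head all the way down, let go, and move clear. Do not lift or carry the tube, do not press the button early, and leave everything else on the bench where it is.

Things in the scene. Friction and masses are not known exactly. Their poses are not given: they have to be found in the camera images.
- tube: Closed tube of smooth, slippery plastic on its side: cylinder 44 mm across, 130 mm long, 220 g, cream, red cap on one end (28 mm long, same diameter), blue stripe. Origin at its middle on its axis, 22 mm above the bench at the start. x axis = tube axis, towards the cap; y, z turn as it rolls. Rolls easily. Starts beside the ramp, cap towards the head, within 0.2 rad of parallel to the V.
- reader: White reader fixed to the bench. Origin on the bench under the middle line of its V cradle; x along the V towards the head, y across it, z up. V and ramp reach from x = -60 to +70 mm. The grey V has 45 degree sides; the far side rises to 30 mm at y = +36, with a white block behind to y = +54. Seated tube: axis at y = 0, z = 26 mm. Home: its origin at x = +5, its plain end at x = -60.
- lip (a point): Middle of the lip between ramp and V, 13 mm above the bench, 19 mm to the -y side of the V's middle line; it runs along the reader's x. A tube passing over it has its axis about 35 mm above the bench.
- ramp_foot (a point): Middle of the lower edge of the white ramp, at bench height, 70 mm to the -y side of the V's middle line; from here the ramp rises evenly to the lip. The tube starts 55 to 155 mm further out on the -y side.
- stop (a point): The point of the head's stop face (dark round window) that the seated tube's axis meets, 26 mm above the bench, at x = 70, y = 0 in the reader's frame. The head behind it is a white box 70 mm high, reaching 66 mm further along x and 60 mm to either side. At the start the cap is 15 to 35 mm short of this face.
- start_top (a point): Centre of the top of the green push button, 28 mm in diameter, on top of the head, 92 mm above the bench, on the ramp side (reader frame: x = 103, y = -22).
- start (a joint): Travel of the green button: 0 = up, 0.006 m = fully down. A spring brings it back up; fully down takes 4 N.
- beaker_a: Empty glass beaker, 72 mm wide, 85 mm high; loose bystander. Origin at the centre of its underside.
- beaker_b: Another such beaker, 72 mm wide, 85 mm high; loose bystander. Origin at the centre of its underside.
- amber_bottle: Amber bottle with white cap, 60 mm wide, 130 mm high; loose bystander. Origin at the centre of its underside.
- wash_bottle: White bottle with red cap, 64 mm wide, 170 mm high; loose bystander. Origin at the centre of its underside.
- jar: Small clear jar with blue lid, 52 mm wide, 60 mm high; loose bystander. Origin at the centre of its underside.
- marker: Black marker pen lying on the bench, 130 mm long, 13 mm thick, loose bystander. Origin at its middle.
- rack: White wire rack with glass test tubes, 224 x 64 mm, 150 mm high with the tubes; fixed bystander. Origin at the centre of its underside.

How it is judged:
On the way, in this order (a step that is already met when the one before it is completed fails the run):
1. the tube has been rolled into the V cradle and lies along it (y of tube in the frame of reader between -0.005 and 0.005 m and z of tube in the frame of reader between 0.02 and 0.0295 m and angle between the x axis of tube and the x axis of reader, either way round below 0.06 rad), for 0.2 s.
2. the button is pressed down with the tube in the V and home against the head (all of step 1 and x of tube in the frame of reader above 0.001 m and value of joint start above 0.0045 m), for 0.04 s.
At the end, for the whole second after the job is handed in: The tube rests in the V (axis within 5 mm of the V's middle line, at seated height, within 0.06 rad), its cap within 4 mm of the head's stop face, at rest, and the button is up again (all of step 1 and x of tube in the frame of reader above 0.001 m and linear speed of tube below 0.02 m/s and value of joint start below 0.002 m); the robot touches nothing.
It fails at once if the tube is lifted or carried: its middle more than 60 mm above the bench, or more than 12 mm above its rolling height while still short of the ramp (height (world z) of tube above 0.06 m or (y of tube in the frame of reader below -0.1 m and height (world z) of tube above 0.034 m)).
It fails at once if the button is pressed before the tube is home in the V (value of joint start above 0.003 m and not (y of tube in the frame of reader between -0.005 and 0.005 m and z of tube in the frame of reader between 0.02 and 0.0295 m and angle between the x axis of tube and the x axis of reader, either way round below 0.06 rad and x of tube in the frame of reader above 0.001 m)).
It fails at once if a bystander on the bench is moved by more than 25 mm (distance of any of beaker_a, beaker_b, amber_bottle, wash_bottle, jar, marker from where it was at the start of the episode above 0.025 m).
It also fails if it takes over 64 s, if anything falls off the work surface, if the arm or the gripper's body presses on something with over 40 N, if the wrist force passes 120 N, or if a joint passes its speed limit or range.

## Working session

There is one attempt and no reset: what is moved stays moved. The work goes in short steps, Python scripts to look and compute and a tool call to move; the robot and the scene stay as the last step left them, time stands still between calls to the robot, and variables do not carry over. Pictures are saved under pics/ and viewed, at most 10 in all, crops included, and the job is handed in when it is done.

Besides the shell and the picture viewer there is one more tool, called after "Emit:" by a JSON object that holds its "op" and its "data", one argument or row to a line. send_rows: Moves the arm, as the interface text tells. Its arguments: {"type":"object","properties":{"steps":{"type":"array","items":{"type":"array"}}},"required":["steps"]}

```bash
mkdir -p pics; cat > h.py <<'E'
import numpy as np, cv2
from bench import robot, capture
def cloud(c):
    v,u=np.mgrid[0:384,0:512]; z=c["range_z"]
    P=np.stack([(u-c["cx"])/c["fx"]*z,(v-c["cy"])/c["fy"]*z,z],-1)
    return (P-c["t"])@c["R"]
E
python3 - <<'E'
from h import *
for n in("top","scene"):
    c=capture(n); np.savez(n+".npz",**c)
    cv2.imwrite(f"pics/{n}0.png",cv2.resize(c["color"][:,:,::-1],(800,600)))
print(robot.get_state())
E
```

```text
{'time': 0.1, 'joints': array([ 1.53159376e+00,  2.55660969e-01,  1.07153131e-01, -3.82406720e-04,
       -1.42392693e+00, -2.84596690e-01]), 'qvel': array([ 1.69689695e-03, -5.28497146e-05,  4.25746654e-03,  2.86910117e-03,
       -1.22002782e-03, -5.27429610e-04]), 'joint_efforts': array([-3.26058107e-03, -3.87600911e+01,  2.38475543e+01,  5.37801370e+00,
       -3.75471325e-03, -1.86477862e-06]), 'tcp_pos': array([0.17481711, 0.52101234, 0.23051408]), 'tcp_rot': array([ 3.13991392e+00, -9.70441795e-05, -3.23855443e-01]), 'force': array([0.64522604, 0.26966073, 0.38631712]), 'moment': array([ 0.05201192, -0.02379112, -0.02207571]), 'finger_force': 0.0, 'grip_width': 0.0855516071046536}
```

View pics/top0.png

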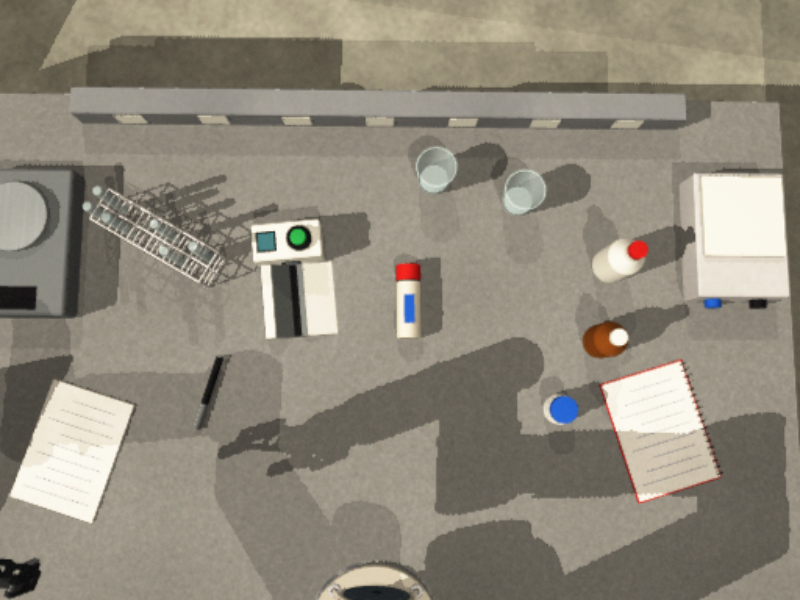

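View pics/scene0.png

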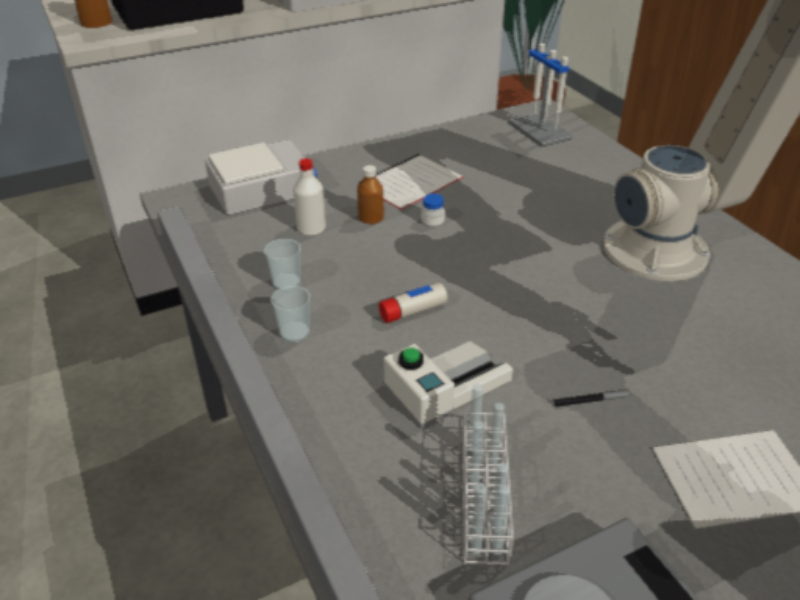

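The top view shows the reader (head at about (287,240), ramp on the right at (318,298), V at (288,300)). The tube is at (408,300), cap up, and the beakers are beyond it at (436,168) and (524,190). The marker is at (210,390). Next I measure the poses from depth.

```bash
python3 - <<'E'
from h import *
c=dict(np.load("top.npz")); P=cloud(c); col=c["color"].astype(int); r,g,b=col[...,0],col[...,1],col[...,2]
s=0.64
def box(x0,y0,x1,y1):
    m=np.zeros((384,512),bool); m[int(y0*s):int(y1*s),int(x0*s):int(x1*s)]=1; return m
def rect(m):
    Q=P[m][:,:2].astype(np.float32); return cv2.minAreaRect(Q*1000)
t=box(385,250,435,350)&(P[...,2]>.012)
Q=P[t]; print("tube",t.sum(),rect(t),"zmax",np.percentile(Q[:,2],98),"mean",Q.mean(0))
cap=t&(r>g+60)&(r>b+60); print("cap",P[cap].mean(0)); 
gr=box(280,220,320,255)&(g>r+40); print("button",P[gr].mean(0),np.median(P[gr],0))
hd=box(235,205,335,275)&(P[...,2]>.06)&(P[...,2]<.08); print("head",rect(hd),P[hd].mean(0))
body=box(235,260,345,345)&(P[...,2]>.004)&(P[...,2]<.055); print("vr",rect(body),P[body].mean(0))
far=body&(P[...,2]>.026)&(P[...,2]<.034); print("farblock",rect(far),P[far].mean(0))
# height profile across row
v=int(305*s)
for u in range(int(258*s),int(345*s),2): print(np.round(P[v,u]*1000).astype(int),end=" ")
print()
print("bench z",np.median(P[int(370*s),int(300*s):int(350*s),2]))
for n,bx in dict(bA=(410,140,460,200),bB=(500,165,550,220),marker=(190,350,230,432)).items():
    m=box(*bx)&(P[...,2]>.006); print(n,rect(m))
E
```

```text
tube 765 ((519.1006469726562, -48.89439392089844), (53.0017204284668, 215.9243621826172), 86.06580352783203) zmax 0.049259321059178664 mean [ 0.55771097 -0.05125613  0.05791769]
cap [ 0.61197606 -0.0500556   0.0383265 ]
button [0.66354255 0.13819923 0.08987195] [0.66314536 0.13848471 0.09052548]
head ((660.3157958984375, 160.40985107421875), (66.63561248779297, 120.30763244628906), 5.900735378265381) [0.65870009 0.1630156  0.06979651]
vr ((560.97607421875, 161.256103515625), (149.1917266845703, 193.5297088623047), 1.5070881843566895) [0.56627274 0.1531341  0.01593752]
farblock ((563.5767822265625, 150.3163604736328), (130.78286743164062, 107.56584930419922), 5.70611047744751) [0.56237713 0.1902286  0.02955845]
[555 216   4] [555 211  -1] [553 201  26] [552 195  31] [553 190  24] [552 183  34] [553 180  23] [553 174  22] [554 170  14] [554 165  10] [555 159   9] [556 155  -1] [555 149   1] [556 144  -4] [555 138   3] [554 131  14] [555 126  10] [555 120   9] [555 115  10] [555 109  11] [556 104   3] [555  98   7] [556  93   0] [557  88  -7] [556  82   3] [556  76  -1] [556  71   4] [556  65   0] 
bench z -0.0017958425568103441
bA ((635.0228271484375, -81.88420104980469), (88.94192504882812, 454.70758056640625), 84.29902648925781)
bB ((601.1672973632812, -173.4607696533203), (97.9138412475586, 481.7685546875), 61.36357498168945)
marker ((378.157470703125, 169.34336853027344), (351.4177551269531, 131.99313354492188), 80.17743682861328)
```

```bash
cat >> h.py <<'E'
yaw=0.101; O=np.array([.5578,.1501]); Rr=np.array([[np.cos(yaw),-np.sin(yaw)],[np.sin(yaw),np.cos(yaw)]])
def toW(p): return O+Rr@np.array(p)
def toR(p): return Rr.T@(np.array(p)-O)
def ray(c,u,v,z):
    C=-c["R"].T@c["t"]; d=np.stack([(u-c["cx"])/c["fx"],(v-c["cy"])/c["fy"],np.ones_like(u)],-1)@c["R"]
    return C+d*((z-C[2])/d[...,2])[...,None]
def tube(c,zax=.022):
    u,v=[a.astype(float) for a in np.meshgrid(np.arange(512),np.arange(384))]
    W=ray(c,u,v,zax+.018); hsv=cv2.cvtColor(c["color"],cv2.COLOR_RGB2HSV).astype(int)
    roi=(W[...,0]>.42)&(W[...,0]<.70)&(W[...,1]>-.3)&(W[...,1]<.2)
    red=roi&((hsv[...,0]<6)|(hsv[...,0]>174))&(hsv[...,1]>150)&(hsv[...,2]>80)
    return W,hsv,roi,red
E
python3 - <<'E'
from h import *
c=dict(np.load("top.npz")); W,hsv,roi,red=tube(c)
blu=roi&(abs(hsv[...,0]-110)<12)&(hsv[...,1]>150)
print("C",-c["R"].T@c["t"])
v0=W[...,1]<0
cream=roi&(hsv[...,2]>150)&(hsv[...,1]<90)&(W[...,1]<-.01)&(W[...,1]>-.1)
al=(red|blu|cream)&v0&(W[...,1]>-.1)
n,l,st,ce=cv2.connectedComponentsWithStats(al.astype(np.uint8)); k=1+np.argmax(st[1:,4]); m=l==k
W2=ray(c,*[a.astype(float) for a in np.meshgrid(np.arange(512),np.arange(384))],.026)
R=cv2.minAreaRect((W2[m][:,:2]*1000).astype(np.float32)); print(R, m.sum())
Q=W2[m][:,:2]; e=np.linalg.svd(Q-Q.mean(0))[2][0] if len(Q)<3000 else None; print("axis",e,np.degrees(np.arctan2(e[1],e[0])))
print("red",W[red&v0].mean(0),"centre in reader",toR(np.array(R[0])/1000))
f=np.array(W2[m&~red][:,:2].mean(0)); g=W2[red&v0][:,:2].mean(0); print("dir",np.degrees(np.arctan2(*(g-f)[::-1])))
print("beakers",ray(c,np.array([432.,520])*.64,np.array([182.,205])*.64,0.),"foot",toW([0,-.07]))
E
```

```text
C [ 0.41321105 -0.0150486   1.38517878]
((562.7810668945312, -54.393455505371094), (88.99603271484375, 280.3634338378906), 89.95082092285156) 2254
axis [-0.9997208   0.02362871] 178.6460483890118
red [ 0.61209728 -0.05003598  0.04      ] centre in reader [-0.01566306 -0.20395356]
dir -5.073230306756559
beakers [[ 0.78368686 -0.09631749  0.        ]
 [ 0.74188192 -0.25763687  0.        ]] foot [0.56485799 0.08045673]
```

Emit:
{"op": "send_rows", "data": {
  "steps": [
    [[26,-41,0],[0,0,-5],0.8],
    [[52,-83,0],[0,0,-10],0.8],
    [[78,-124,0],[0,0,-15],0.8],
    [[104,-166,0],[0,0,-20],0.8],
    [[130,-207,0],[0,0,-25],0.8]
  ]
}}

```text
time: 0.72
tcp_pos: [0.3054, 0.3128, 0.231]
tcp_rot: [3.141, -0.0, -0.763]
force: [1.4, 0.4, 0.0]
grip_width: 0.0681
finger_force: 0.0
```

Emit:
{"op": "send_rows", "data": {
  "steps": [
    [[26,-41,0],[0,0,-5],0.8],
    [[52,-83,0],[0,0,-10],0.8],
    [[78,-124,0],[0,0,-15],0.8],
    [[104,-166,0],[0,0,-20],0.8],
    [[130,-207,0],[0,0,-25],0.8]
  ]
}}

```text
time: 1.35
tcp_pos: [0.4354, 0.1059, 0.2311]
tcp_rot: [3.141, 0.0, -1.199]
force: [0.1, 0.1, -0.2]
grip_width: 0.0688
finger_force: 0.0
```

Emit:
{"op": "send_rows", "data": {
  "steps": [
    [[26,-41,0],[0,0,-5],0.8],
    [[52,-83,0],[0,0,-8],0.8],
    [[78,-124,0],[0,0,-11],0.8],
    [[104,-166,0],[0,0,-14],0.8],
    [[130,-207,0],[0,0,-15.6],0.8]
  ]
}}

```text
time: 1.98
tcp_pos: [0.5654, -0.1011, 0.2308]
tcp_rot: [3.141, 0.0, -1.47]
force: [1.3, 1.2, 0.2]
grip_width: 0.0682
finger_force: 0.0
```

Emit:
{"op": "send_rows", "data": {
  "steps": [
    [[0,0,-50],[0,0,0],0.8],
    [[0,0,-100],[0,0,0],0.8],
    [[0,0,-150],[0,0,0],0.8],
    [[0,0,-190],[0,0,0],0.8],
    [[0,0,-222],[0,0,0],0.8]
  ]
}}

```text
time: 2.6
tcp_pos: [0.5638, -0.0996, 0.007]
tcp_rot: [3.139, 0.0, -1.469]
force: [-0.2, -0.9, 0.2]
grip_width: 0.0681
finger_force: 0.0
```

```bash
python3 - <<'E'
from h import *
a=capture("scene"); b=capture("top"); 
A=cv2.resize(a["color"][150:280,200:400,::-1],(800,520)); B=cv2.resize(b["color"][120:250,150:350,::-1],(800,520))
cv2.imwrite("pics/both1.png",cv2.resize(np.hstack([A,B]),(800,260)))
E
```

```text
(no output)
```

View pics/both1.png

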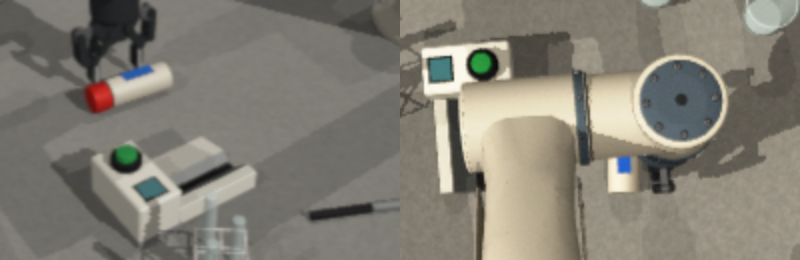

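Emit:
{"op": "send_rows", "data": {
  "steps": [
    [[-0.5,5,0],[0,0,0],0.8],
    [[-1,10,0],[0,0,0],0.8],
    [[-1.5,15,0],[0,0,0],0.8],
    [[-2,20,0],[0,0,0],0.8],
    [[-2.5,25,0],[0,0,0],0.8]
  ]
}}

```text
time: 3.32
tcp_pos: [0.5625, -0.0741, 0.0096]
tcp_rot: [-3.141, 0.0, -1.469]
force: [-0.0, 0.3, 0.1]
grip_width: 0.0682
finger_force: 0.1
```

Emit:
{"op": "send_rows", "data": {
  "steps": [
    [[-0.5,5,0],[0,0,0],0.8],
    [[-1,10,0],[0,0,0],0.8],
    [[-1.5,15,0],[0,0,0],0.8],
    [[-2,20,0],[0,0,0],0.8],
    [[-2.5,25,0],[0,0,0],0.8]
  ]
}}

```text
time: 3.95
tcp_pos: [0.5599, -0.0493, 0.0092]
tcp_rot: [3.141, -0.0, -1.469]
force: [-0.3, -0.6, -0.0]
grip_width: 0.0685
finger_force: 0.1
```

```bash
python3 - <<'E'
from h import *
a=capture("scene"); b=capture("top"); print(toR(robot.get_state()["tcp_pos"][:2]))
A=cv2.resize(a["color"][150:280,200:400,::-1],(800,520)); B=cv2.resize(b["color"][120:250,150:350,::-1],(800,520))
cv2.imwrite("pics/both2.png",cv2.resize(np.hstack([A,B]),(800,260)))
E
```

```text
[-0.01796016 -0.19836312]
```

View pics/both2.png

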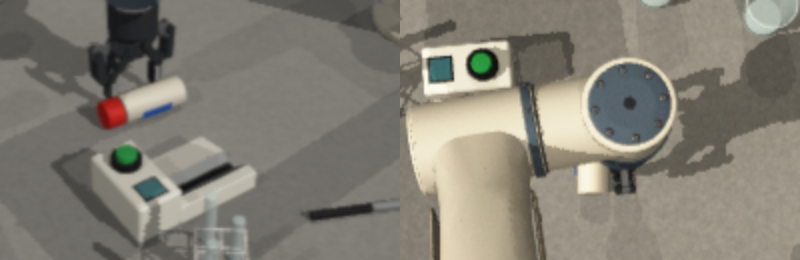

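Emit:
{"op": "send_rows", "data": {
  "steps": [
    [[-0.5,5,0],[0,0,0],0.8],
    [[-1,10,0],[0,0,0],0.8],
    [[-1.5,15,0],[0,0,0],0.8],
    [[-2,20,0],[0,0,0],0.8],
    [[-2.5,25,0],[0,0,0],0.8]
  ]
}}

```text
time: 4.68
tcp_pos: [0.5574, -0.0242, 0.0093]
tcp_rot: [3.142, 0.0, -1.469]
force: [0.0, -0.6, 0.1]
grip_width: 0.0684
finger_force: 0.1
```

Emit:
{"op": "send_rows", "data": {
  "steps": [
    [[-0.5,5,0],[0,0,0],0.8],
    [[-1,10,0],[0,0,0],0.8],
    [[-1.5,15,0],[0,0,0],0.8],
    [[-2,20,0],[0,0,0],0.8],
    [[-2.5,25,0],[0,0,0],0.8]
  ]
}}

```text
time: 5.3
tcp_pos: [0.5549, 0.0007, 0.0093]
tcp_rot: [3.142, -0.0, -1.469]
force: [-1.1, 0.1, -0.2]
grip_width: 0.0687
finger_force: 0.1
```

Emit:
{"op": "send_rows", "data": {
  "steps": [
    [[-0.5,5,0],[0,0,0],0.8],
    [[-1,10,0],[0,0,0],0.8],
    [[-1.5,15,0],[0,0,0],0.8],
    [[-2,20,0],[0,0,0],0.8],
    [[-2.5,25,0],[0,0,0],0.8]
  ]
}}

```text
time: 5.92
tcp_pos: [0.5524, 0.0257, 0.0093]
tcp_rot: [3.142, -0.0, -1.469]
force: [-0.5, 0.3, 0.1]
grip_width: 0.0683
finger_force: 0.1
```

Emit:
{"op": "send_rows", "data": {
  "steps": [
    [[-0.5,5,0],[0,0,0],0.8],
    [[-1,10,0],[0,0,0],0.8],
    [[-1.5,15,0],[0,0,0],0.8],
    [[-2,20,0],[0,0,0],0.8],
    [[-2.5,25,0],[0,0,0],0.8]
  ]
}}

```text
time: 6.55
tcp_pos: [0.5501, 0.0505, 0.0094]
tcp_rot: [-3.141, -0.0, -1.469]
force: [0.3, -2.4, 1.3]
grip_width: 0.0682
finger_force: 1.2
```

```bash
python3 - <<'E'
from h import *
a=capture("scene"); b=capture("top"); print(toR(robot.get_state()["tcp_pos"][:2]))
A=cv2.resize(a["color"][150:280,200:400,::-1],(800,520)); B=cv2.resize(b["color"][120:250,150:350,::-1],(800,520))
cv2.imwrite("pics/both3.png",cv2.resize(np.hstack([A,B]),(800,260)))
E
```

```text
[-0.01787285 -0.0978007 ]
```

View pics/both3.png

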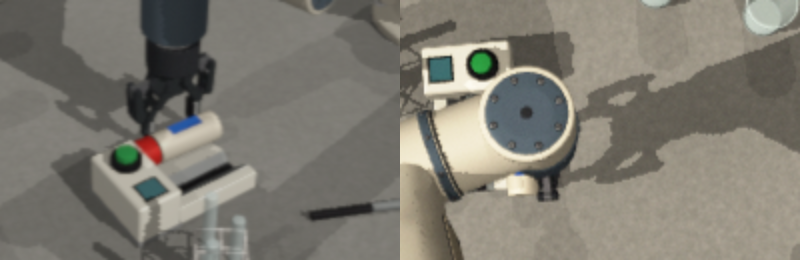

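Emit:
{"op": "send_rows", "data": {
  "steps": [
    [[-0.4,4,1],[0,0,0],0.8],
    [[-0.8,8,2],[0,0,0],0.8],
    [[-1.2,12,3],[0,0,0],0.8],
    [[-1.6,16,4],[0,0,0],0.8],
    [[-2,20,5],[0,0,0],0.8]
  ]
}}

```text
time: 7.28
tcp_pos: [0.5479, 0.0707, 0.0144]
tcp_rot: [-3.142, -0.0, -1.469]
force: [0.5, -2.5, 1.7]
grip_width: 0.0683
finger_force: 1.2
```

Emit:
{"op": "send_rows", "data": {
  "steps": [
    [[-0.4,4,0.5],[0,0,0],0.8],
    [[-0.8,8,1],[0,0,0],0.8],
    [[-1.2,12,1.5],[0,0,0],0.8],
    [[-1.6,16,2],[0,0,0],0.8],
    [[-2,20,2],[0,0,0],0.8]
  ]
}}

```text
time: 7.9
tcp_pos: [0.5459, 0.0908, 0.0163]
tcp_rot: [3.142, 0.0, -1.469]
force: [-0.6, -1.2, -1.0]
grip_width: 0.0686
finger_force: 0.6
```

```bash
python3 - <<'E'
from h import *
a=capture("scene"); b=capture("top"); print(toR(robot.get_state()["tcp_pos"][:2]))
A=cv2.resize(a["color"][150:280,200:400,::-1],(800,520)); B=cv2.resize(b["color"][120:250,150:350,::-1],(800,520))
cv2.imwrite("pics/both4.png",cv2.resize(np.hstack([A,B]),(800,260)))
E
```

```text
[-0.0179112  -0.05740121]
```

View pics/both4.png

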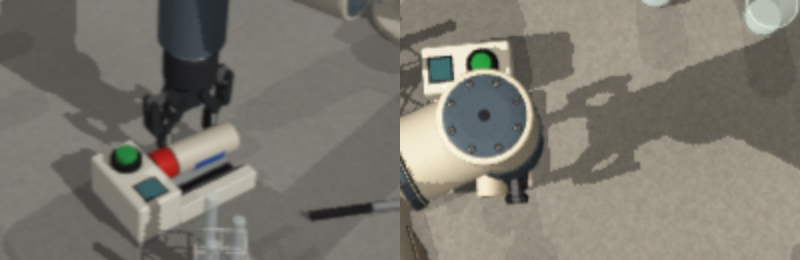

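Emit:
{"op": "send_rows", "data": {
  "steps": [
    [[-0.4,4,0.5],[0,0,0],0.8],
    [[-0.7,7,1],[0,0,0],0.8],
    [[-1,10,1],[0,0,0],0.8],
    [[-1.3,13,1],[0,0,0],0.8],
    [[-1.6,16,1],[0,0,0],0.8]
  ]
}}

```text
time: 8.62
tcp_pos: [0.5443, 0.1066, 0.0173]
tcp_rot: [3.142, 0.0, -1.469]
force: [-0.4, 0.3, 0.7]
grip_width: 0.0682
finger_force: 0.0
```

```bash
python3 - <<'E'
from h import *
a=capture("scene"); b=capture("top"); print(toR(robot.get_state()["tcp_pos"][:2]))
A=cv2.resize(a["color"][150:280,200:400,::-1],(800,520)); B=cv2.resize(b["color"][120:250,150:350,::-1],(800,520))
cv2.imwrite("pics/both5.png",cv2.resize(np.hstack([A,B]),(800,260)))
E
```

```text
[-0.01777403 -0.04182006]
```

View pics/both5.png

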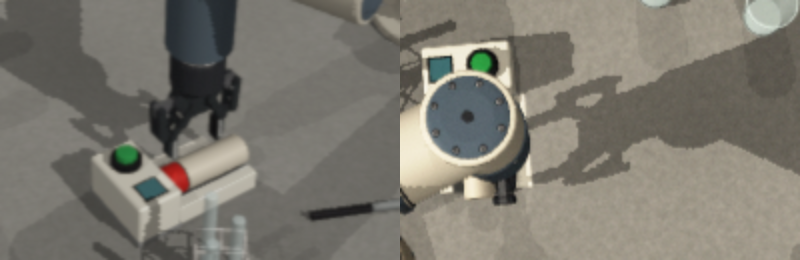

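Emit:
{"op": "send_rows", "data": {
  "steps": [
    [[1,-10,2],[0,0,0],0.8],
    [[1.5,-15,30],[0,0,0],0.8],
    [[1.5,-15,75],[0,0,0],0.5],
    [[-20,-5,110],[0,0,0],0],
    [[-60,10,110],[0,0,0],0]
  ]
}}

```text
time: 9.35
tcp_pos: [0.4864, 0.1166, 0.1303]
tcp_rot: [-3.135, 0.002, -1.47]
force: [-1.0, 1.1, -0.6]
grip_width: 0.0138
finger_force: 0.0
```

Emit:
{"op": "send_rows", "data": {
  "steps": [
    [[-56,20,0],[0,0,0],0],
    [[-56,20,-40],[0,0,0],0],
    [[-56,20,-80],[0,0,0],0],
    [[-56,20,-112],[0,0,0],0],
    [[-56,20,-112],[0,0,0],0]
  ]
}}

```text
time: 9.98
tcp_pos: [0.4268, 0.1348, 0.0138]
tcp_rot: [3.137, -0.003, -1.469]
force: [-0.2, 0.2, 0.8]
grip_width: 0.0
finger_force: 0.0
```

```bash
python3 - <<'E'
from h import *
a=capture("scene"); b=capture("top"); s=robot.get_state();print(toR(s["tcp_pos"][:2]),s["grip_width"])
A=cv2.resize(a["color"][150:280,200:400,::-1],(800,520)); B=cv2.resize(b["color"][120:250,150:350,::-1],(800,520))
cv2.imwrite("pics/both6.png",cv2.resize(np.hstack([A,B]),(800,260)))
W,hsv,roi,red=tube(b,.026); print("red",red.sum(),[toR(p[:2]) for p in (W[red].mean(0),)] if red.any() else 0)
E
```

```text
[-0.12940762 -0.00071146] 0.0002989552503573195
red 160 [array([ 0.04502541, -0.00178195])]
```

View pics/both6.png

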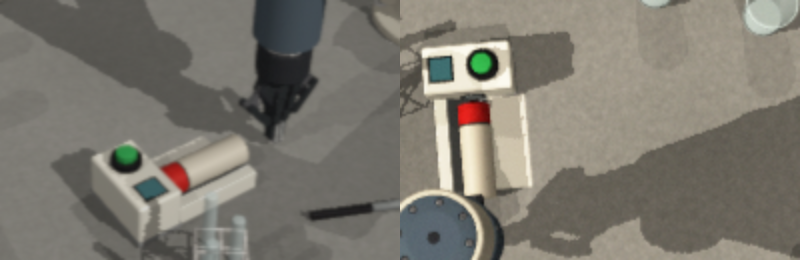

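Emit:
{"op": "send_rows", "data": {
  "steps": [
    [[8,0.8,1],[0,0,0],0],
    [[16,1.6,1],[0,0,0],0],
    [[24,2.4,1],[0,0,0],0],
    [[32,3.2,1],[0,0,0],0],
    [[38,3.8,1],[0,0,0],0]
  ]
}}

```text
time: 10.7
tcp_pos: [0.467, 0.1403, 0.0162]
tcp_rot: [3.142, -0.0, -1.469]
force: [0.3, -0.0, -0.4]
grip_width: 0.0001
finger_force: 0.0
```

Emit:
{"op": "send_rows", "data": {
  "steps": [
    [[2,0.2,0],[0,0,0],0],
    [[4,0.4,0],[0,0,0],0],
    [[6,0.6,0],[0,0,0],0],
    [[8,0.8,0],[0,0,0],0],
    [[10,1,0],[0,0,0],0]
  ]
}}

```text
time: 11.32
tcp_pos: [0.4759, 0.1411, 0.0162]
tcp_rot: [3.141, -0.0, -1.469]
force: [-3.7, -0.3, 1.7]
grip_width: 0.0002
finger_force: 1.6
```

```bash
python3 - <<'E'
from h import *
b=capture("top"); s=robot.get_state();print(toR(s["tcp_pos"][:2]),s["force"])
W,hsv,roi,red=tube(b,.026); print("red",red.sum(),[toR(p[:2]) for p in (W[red].mean(0),)] if red.any() else 0)
E
```

```text
[-0.08225606 -0.00070545] [-2.14145867 -0.04835739  1.31789251]
red 161 [array([ 0.04544365, -0.00174341])]
```

Contact is just starting at TCP x = -82. I'll push about 11 mm more, in small steps.

Emit:
{"op": "send_rows", "data": {
  "steps": [
    [[1.5,0.15,0],[0,0,0],0],
    [[3,0.3,0],[0,0,0],0],
    [[4.5,0.45,0],[0,0,0],0],
    [[6,0.6,0],[0,0,0],0],
    [[7.5,0.75,0],[0,0,0],0]
  ]
}}

```text
time: 12.0
tcp_pos: [0.484, 0.1419, 0.0162]
tcp_rot: [-3.142, -0.0, -1.469]
force: [-0.8, -0.5, -0.3]
grip_width: 0.0
finger_force: 0.7
```

Emit:
{"op": "send_rows", "data": {
  "steps": [
    [[1,0.1,0],[0,0,0],0],
    [[2,0.2,0],[0,0,0],0],
    [[3,0.3,0],[0,0,0],0]
  ]
}}

```text
time: 12.38
tcp_pos: [0.487, 0.1423, 0.0163]
tcp_rot: [-3.142, 0.0, -1.469]
force: [-1.5, 0.6, -0.4]
grip_width: 0.0001
finger_force: 0.6
```

```bash
python3 - <<'E'
from h import *
b=capture("top"); s=robot.get_state();print(toR(s["tcp_pos"][:2]),s["force"])
W,hsv,roi,red=tube(b,.026); print("red",red.sum(),[toR(p[:2]) for p in (W[red].mean(0),)] if red.any() else 0)
E
```

```text
[-0.0711728  -0.00063611] [-2.37595669 -0.34129151 -0.48541695]
red 158 [array([ 0.05670392, -0.0015769 ])]
```

Emit:
{"op": "send_rows", "data": {
  "steps": [
    [[1,0.1,0],[0,0,0],0],
    [[2,0.2,0],[0,0,0],0]
  ]
}}

```text
time: 12.68
tcp_pos: [0.4872, 0.1422, 0.0161]
tcp_rot: [3.138, -0.0, -1.469]
force: [-10.0, 1.2, 5.4]
grip_width: -0.0001
finger_force: 5.0
```

Emit:
{"op": "send_rows", "data": {
  "steps": [
    [[1,0.1,0],[0,0,0],0],
    [[2,0.2,0],[0,0,0],0]
  ]
}}

```text
time: 12.92
tcp_pos: [0.4872, 0.142, 0.0157]
tcp_rot: [3.135, -0.001, -1.47]
force: [-15.2, 3.2, 9.7]
grip_width: -0.0003
finger_force: 8.0
```

Force rises and the TCP stalls, so the tube is home. Backing off and going up and over to the button.

Emit:
{"op": "send_rows", "data": {
  "steps": [
    [[-6,-0.6,0],[0,0,0],0],
    [[-20,-2,0],[0,0,0],0],
    [[-34,-3.4,20],[0,0,0],0],
    [[-34,-3.4,70],[0,0,0],0],
    [[-34,-3.4,115],[0,0,0],0]
  ]
}}

```text
time: 13.55
tcp_pos: [0.4566, 0.1392, 0.1331]
tcp_rot: [-3.14, 0.0, -1.468]
force: [-0.1, 0.2, -0.3]
grip_width: -0.0002
finger_force: 0.0
```

```bash
python3 - <<'E'
from h import *
b=capture("top"); s=robot.get_state();print(s["tcp_pos"],s["force"])
W,hsv,roi,red=tube(b,.026); print("red",red.sum(),toR(W[red].mean(0)[:2]))
u,v=[a.astype(float) for a in np.meshgrid(np.arange(512),np.arange(384))]
W=ray(b,u,v,.092); g=(abs(hsv[...,0]-65)<20)&(hsv[...,1]>130)&(hsv[...,2]>60)&(abs(W[...,0]-.66)<.04)&(abs(W[...,1]-.14)<.05)
print("button",W[g].mean(0),"pred",toW([.103,-.022]))
cv2.imwrite("pics/top7.png",cv2.resize(b["color"][120:250,150:350,::-1],(800,520)))
E
```

```text
[0.46007962 0.14038002 0.13949279] [ 1.9637105  -0.7116613   6.72324218]
red 160 [ 0.05679079 -0.00153957]
button [0.66323674 0.13805601 0.092     ] pred [0.66249332 0.13859744]
```

View pics/top7.png

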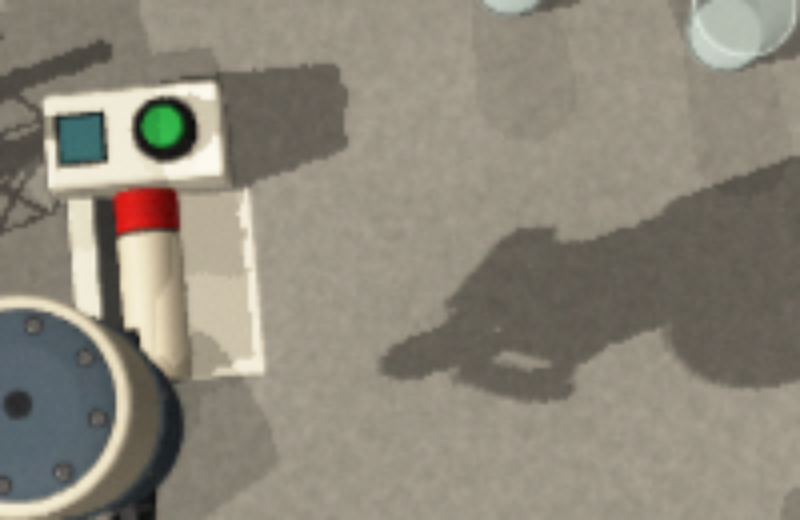

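The cap is flush with the head (red cap at (147,190–230), head edge at y≈188). Moving over the button at (162,128).

Emit:
{"op": "send_rows", "data": {
  "steps": [
    [[45,0,0],[0,0,0],0],
    [[95,-1,0],[0,0,0],0],
    [[145,-1,0],[0,0,0],0],
    [[190,-2,0],[0,0,0],0],
    [[203,-2,0],[0,0,0],0]
  ]
}}

```text
time: 14.22
tcp_pos: [0.6616, 0.1369, 0.1298]
tcp_rot: [3.141, -0.0, -1.47]
force: [-0.5, -0.2, 0.8]
grip_width: 0.0001
finger_force: 0.0
```

Emit:
{"op": "send_rows", "data": {
  "steps": [
    [[0,0,-10],[0,0,0],0],
    [[0,0,-20],[0,0,0],0],
    [[0,0,-30],[0,0,0],0],
    [[0,0,-34],[0,0,0],0]
  ]
}}

```text
time: 14.72
tcp_pos: [0.6589, 0.1373, 0.0965]
tcp_rot: [3.14, -0.0, -1.468]
force: [-0.1, 0.6, 0.6]
grip_width: 0.0001
finger_force: 0.0
```

Emit:
{"op": "send_rows", "data": {
  "steps": [
    [[3,1,-4],[0,0,0],0],
    [[3,1,-7],[0,0,0],0],
    [[3,1,-10],[0,0,0],0],
    [[3,1,-12],[0,0,0],0],
    [[3,1,-13],[0,0,0],0]
  ]
}}

```text
time: 15.35
tcp_pos: [0.6634, 0.1385, 0.086]
tcp_rot: [-3.139, 0.0, -1.468]
force: [-4.0, 1.1, 10.8]
grip_width: 0.0003
finger_force: 5.5
```

Bottomed out: 10.8 N, more than the 4 N needed. Holding a moment, then releasing and moving clear.

Emit:
{"op": "send_rows", "data": {
  "steps": [
    [[3,1,-1],[0,0,0],0],
    [[0,0,10],[0,0,0],0],
    [[0,0,40],[0,0,0],0],
    [[-10,-20,80],[0,0,0],0],
    [[-40,-60,100],[0,0,0],0]
  ]
}}

```text
time: 15.98
tcp_pos: [0.6238, 0.0785, 0.1856]
tcp_rot: [-3.139, 0.0, -1.467]
force: [0.3, -1.1, 0.2]
grip_width: -0.0002
finger_force: 0.0
```

Emit:
{"op": "send_rows", "data": {
  "steps": [
    [[-40,-40,0],[0,0,0],0],
    [[-60,-80,0],[0,0,0],0],
    [[-80,-120,0],[0,0,0],0],
    [[-80,-120,0],[0,0,0],0],
    [[-80,-120,0],[0,0,0],0]
  ]
}}

```text
time: 16.6
tcp_pos: [0.5429, -0.0417, 0.1842]
tcp_rot: [-3.141, 0.0, -1.469]
force: [0.4, -0.1, -0.6]
grip_width: -0.0002
finger_force: 0.0
```

```bash
python3 - <<'E'
from h import *
b=capture("top"); s=robot.get_state();print(s["tcp_pos"],s["force"])
W,hsv,roi,red=tube(b,.026); print("red",red.sum(),toR(W[red].mean(0)[:2]))
P=cloud(b); m=(abs(hsv[...,0]-65)<20)&(hsv[...,1]>130)&(abs(P[...,0]-.663)<.02)&(abs(P[...,1]-.138)<.02)
print("btn z",np.median(P[m][:,2]),m.sum())
E
```

```text
[ 0.54311441 -0.04131519  0.18411259] [-0.34413297  0.45298341  0.10847862]
red 0 [nan nan]
btn z 0.09092303482231402 100<stdin>:3: RuntimeWarning: Mean of empty slice.
  ret = um.true_divide(
```

```bash
python3 - <<'E'
from h import *
b=capture("scene"); W,hsv,roi,red=tube(b,.026)
P=cloud(b); m=red&(P[...,2]<.07)&(P[...,2]>.01); print(m.sum(), toR(np.median(P[m],0)[:2]), np.percentile(P[m][:,2],90))
print(robot.hand_in())
E
```

```text
42 [0.04875774 0.00445005] 0.0480241800965486
the job is handed in; nothing more can be done
None
```

I rolled the tube into the V and pushed it along until it stalled against the head. I then pressed the green button fully down at about 11 N, let go, moved clear and handed the job in at about 17 s; the verdict was not shown to me.

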